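# Lift a pilot-lamp head from the parts bin with tongs

### The arm

A 7-joint arm with a two-finger parallel gripper is mounted at the origin on the work surface. World frame = base frame: x ahead of the robot, y to its left, z up, the work surface at z = 0. Lengths are in m, angles in rad, forces in N, time in s.
With the tool pointing down it reaches from about 0.425 to 0.925 m from the base axis. Payload 6.8 kg.
Tool frame: the origin (TCP) lies between the finger pads; the fingertips stand 17 mm ahead of it and the grasp point (between the pads) lies 2 mm behind it; z points along the fingers, x is the direction in which the jaws open and shut, and the axes are right-handed (so a half turn about z gives the same grasp; the last joint's range is limited). The gripper opens to 85 mm and grips with 20 to 120 N. Pads are 22 mm wide; open, the fingers measure 114 mm over their backs; the gripper's body (76 mm by 85 mm) begins 54 mm behind the grasp point. The pads swing forward as they close: fully open they stand 13 mm farther back than shut.
Start: joints at [-1.447, 0.477, 0.022, 1.555, -0.011, 1.109, -0.083], TCP at [0.155, 0.657, 0.248] pointing down, gripper open.
Joint ranges: [-2.96, 2.96], [-0.34, 2.1], [-1.41, 1.46], [0.24, 2.44], [-1.37, 4.51], [0.17, 1.92], [-2.96, 2.96]. Speed limits (rad/s): [2.39, 2.39, 3.14, 3.14, 3.14, 3.14, 3.14].

### API

Orientations are given as a unit quaternion [w, x, y, z].
In Python, from station import readout, read_camera, get_calibration, bot, models gives the robot as it stands.
- The arm moves only by the tool carry_out, never from a script. Its argument "deltas" is a list of rows, each a list of 2 entries, a list of its own where there are three numbers: the shift along the tool's x, y, z in cm, then the turn about the tool's z in degrees. A call has 1 to 10 rows; each row is the pose to reach, as a shift and turn from the pose measured when the call began, along the tool's axes at that moment; what a row does not reach only later rows make up. A row lasts 1/8 s, in which the tool goes at most 62.5 mm and 10.7 degrees, less where a joint would pass 70% of its speed; a pose out of reach is approached as far as the arm can. A call with a gripper value outside its range is refused whole. "hand" is the opening, from 0 (shut) to 1 (fully open), set as the call begins (left out, the last holds). The fingers move at their own pace and stop on an object; "newtons" is the grip in N (left out, the last holds). Time passes only in rows, so rows that repeat a pose let the fingers close. It gives the time, the measured TCP pose, the force and the opening at its end, in the units of the state.
- readout.get_obs(): the state, without advancing time (a new reading comes with each control period).
- read_camera(name): name is "scene" or "top" or "wrist"; returns the picture (400x640x3 uint8, red, green, blue); there is no depth.
- get_calibration(name): a dict with "fov_y" (degrees; the focal length in pixels is half the picture's height over the tangent of half this angle, whatever the lens; pixels are square), "cx", "cy" (the principal point, pixels), "world_from_camera" (4x4, takes a point from camera to world coordinates). Camera axes: x right, y down, z forward; pixel columns grow to the right and rows downward; lengths in m; the calibration is good to about 2 mm. A picture is of the moment at which its call begins: read the wrist's pose just before it. get_calibration takes no time and is no camera call; for the wrist camera it gives the pose at the moment of the call.
- bot.hand_in(): hands the job in, once; it reports no verdict.
Trained networks look in the newest picture that a camera, given by its name, has taken for a name from the list of things; names that differ only in an ending like _2 or _b are one class to them, and where a whole thing is asked for, a point or a joint stands for the part that bears it (a point fixed in the world has none). Each returns a list of dicts, best first, with "score" (0 to 1); they miss things now and then, are a little off and sometimes report something else, mostly with a low value. They report only what shows in the picture. A call takes as long as a camera call.
- models.spot_in(query, camera): "centre" ([row, column] in pixels, amid what is visible of it).
The state is a dict: "t": time; "q": joint angles; "joint_vel": joint speeds; "joint_torque": joint torques, N m; "eef_pos": TCP position; "tool_rot": TCP orientation; "contact_force": force on the tool from outside, world axes, zero at the start; "torque": the same for the moment, N m; "gripper_width": opening from 0.0 (shut) to 1.0 (fully open).
Only numpy, scipy, OpenCV 4.12 (cv2) and the standard library are available. Lean on these libraries where they do the work, as an engineer would, in place of code of your own. Each camera call takes 0.05 s, during which the arm holds its last target. There are 200 camera calls.

### The job

Take the blue-handled scissor tongs out of their black holder, reach with them into the blue compartment bin, close them on the sides of the red lamp head and lift it well clear of the bin (its underside at least 10 cm above the table). Keep the gripper's fingers off the red lamp itself, and leave the other lamps and the things lying about where they are. Finish while holding: the program ends with the tongs still squeezed and the red lamp hanging still in their jaws, touching nothing else.

Things in the scene. Friction and masses are not known exactly. Their poses are not given: they have to be found in the camera images.
- tongs: Scissor tongs, 130 g, upright in the holder, jaws down, blue handles up. Origin on the pivot screw, x along the pivot axis, y the line along which handles and jaws open and close. At rest (open) z is up, jaw tips are 74 mm below the origin (77 mm when closed on a lamp), handle tops 80 mm above. This frame is fixed to one arm, and while squeezed it tilts about x by half the joint value.
- tongs_arm2 (a joint): How far the tongs are closed (rad): 0 fully open (each arm 10 degrees off parallel), 0.35 when jaws and handles are parallel with 24 mm between the jaws, 0.52 shut as far as they go. Squeezing the handles closes the jaws about 1:1. A spring opens them: about 5 N on the handles to begin to close, 8 N when closed on a lamp.
- tongs_jaw1 (a point): Middle of the inner face of the jaw on the tongs' +y side. Each jaw is a black rubber plate 22 mm wide (x), 34 mm tall, 4 mm thick; inner faces about 44 mm apart at the middle when open, the outer faces of the tips 58 mm.
- tongs_jaw2 (a point): The same for the jaw on the -y side.
- tongs_handle1 (a point): Middle of the outer face of the blue handle plate on the tongs' -y side. Plates: 22 mm wide (x), 36 mm long, 4 mm thick, middle 56 to 60 mm above the pivot. Over both outer faces: 61 mm at the top and 54 mm at the middle when open, 34 mm when closed on a lamp. Nothing is between or above the plates.
- tongs_handle2 (a point): The same for the handle on the +y side. With the fingers squeezing the handles only a little (50 to 52 mm apart) the spring presses the handles on the fingers enough to carry the tongs with the jaws still open; some 25 N on the handles holds a lamp firmly.
- holder: Black tongs holder, fixed, 43 x 78 mm, rim 56 mm above the table, on a steel foot plate 75 x 110 mm. Its pocket, open at the top, is 27 mm (x) by 62 mm (y), floor 6 mm above the table; the tongs stand in it with their y along the holder's y, so they must be drawn straight up by 55 mm. Origin on the table under its centre.
- bin: Blue compartment bin, fixed, 98 mm (x) by 268 mm (y), walls 46 mm high and 4 mm thick, floor 4 mm above the table. Three compartments in a row along y, centred at y = -88, 0 and +88 mm, each 90 mm (x) by 84 mm (y) inside, one lamp standing near the middle of each. Origin on the table under its centre.
- lamp_red: Red lamp head, 35 g: upright cylinder 24 mm in diameter, straight-sided up to 30 mm, rounded top at 38 mm, black band at its foot. Origin at the centre of its underside, z up. In any one of the three compartments.
- lamp_red_mid (a point): Centre of the red lamp, 19 mm above its underside.
- lamp_green: Green lamp head, same shape, in another compartment: leave alone.
- lamp_yellow: Yellow lamp head, same shape, in another compartment: leave alone.
- screwdriver: Screwdriver with red handle lying at the back of the table: leave alone.
- tape: Yellow tape roll 90 mm across, 22 mm high, lying near the robot's right: leave alone.
- cleaner: White bottle, 56 mm across, 130 mm high, on the right: leave alone.
- carton: Small cardboard carton 90 x 130 x 60 mm, left: leave alone.
- cup: Grey cup 75 mm high, at the back: leave alone.

How it is judged:
On the way, in this order (a step that is already met when the one before it is completed fails the run):
1. the tongs are held by the fingers, drawn up clear of their holder, with the red lamp still in the bin (height (world z) of tongs above 0.137 m and contact force between tongs and the fingers above 1 N and contact force between tongs and holder below 0.05 N and height (world z) of lamp_red below 0.03 m), for 0.2 s.
2. the jaws are closed on the sides of the red lamp in the bin (contact force between tongs and lamp_red above 2 N and distance between each of tongs_jaw1, tongs_jaw2 and lamp_red_mid below 0.026 m and height (world z) of lamp_red below 0.05 m), for 0.1 s.
At the end, for the whole second after the job is handed in: The fingers squeeze the tongs; the red lamp is pinched between both jaws (centre within 26 mm of the middle of each jaw face, over 2 N), its underside over 10 cm above the table, slower than 3 cm/s; lamp and tongs touch neither bin nor holder; bottle and robot do not touch the lamp (height (world z) of lamp_red above 0.1 m and contact force between tongs and lamp_red above 2 N and contact force between the fingers and tongs above 1 N and distance between each of tongs_jaw1, tongs_jaw2 and lamp_red_mid below 0.026 m and contact force between each of lamp_red, tongs and bin below 0.05 N and contact force between lamp_red and the arm below 0.05 N and contact force between lamp_red and the fingers below 0.05 N and contact force between tongs and holder below 0.05 N and contact force between lamp_red and cleaner below 0.05 N and linear speed of lamp_red below 0.03 m/s); the arm keeps its last pose, push and grip.
It fails at once if the fingers or arm touch the red lamp (contact force between any of the fingers, the arm and lamp_red above 0.5 N).
It fails at once if the green or yellow lamp is displaced by more than 3 cm (distance of any of lamp_green, lamp_yellow from where it was at the start of the episode above 0.03 m).
It fails at once if another thing on the table is displaced by more than 3 cm (distance of any of screwdriver, tape, cleaner, carton, cup from where it was at the start of the episode above 0.03 m).
It also fails if it takes over 40 s, if anything falls off the work surface, if the arm or the gripper's body presses on something with over 40 N, if the wrist force passes 120 N, or if a joint passes its speed limit or range.

## Working session

There is one attempt and no reset: what is moved stays moved. The work goes in short steps, Python scripts to look and compute and a tool call to move; the robot and the scene stay as the last step left them, time stands still between calls to the robot, and variables do not carry over. Pictures are saved under pics/ and viewed, about 8 in all and at most 12, crops included, and the job is handed in when it is done.

Besides the shell and the picture viewer there is one more tool, called after ">>>" as name([rows], argument=value, ...), one row to a line, values as JSON. carry_out: Moves the arm, as the interface text tells. Its arguments: {"type":"object","properties":{"deltas":{"type":"array"},"hand":{"type":"number"},"newtons":{"type":"number"}},"required":["deltas"]}

```bash
mkdir -p pics
cat > h.py <<'E'
import numpy as np, cv2
from station import readout, read_camera, get_calibration, bot, models
def K(c):
    g=get_calibration(c); f=200/np.tan(np.radians(g["fov_y"])/2); return f,g["cx"],g["cy"],np.array(g["world_from_camera"])
def ray(c,row,col,k=None):
    f,cx,cy,T=k or K(c); d=T[:3,:3]@np.array([(col-cx)/f,(row-cy)/f,1]); return T[:3,3],d
def at(c,row,col,z,k=None):
    o,d=ray(c,row,col,k); return o+d*(z-o[2])/d[2]
def proj(c,p,k=None):
    f,cx,cy,T=k or K(c); q=T[:3,:3].T@(np.array(p)-T[:3,3]); return q[1]/q[2]*f+cy,q[0]/q[2]*f+cx
def save(c,n):
    im=read_camera(c); cv2.imwrite("pics/"+n,im[:,:,::-1]); return im
E
python3 - <<'E'
from h import *
print(readout.get_obs())
for c in ["scene","top","wrist"]:
    save(c,c+"0.png"); f,cx,cy,T=K(c); print(c,round(f),cx,cy,T.round(3).tolist())
    for n in ["tongs","holder","bin","lamp_red","lamp_green","lamp_yellow","tongs_handle1"]:
        print(n,[(np.round(r["centre"]),round(r["score"],2)) for r in models.spot_in(n,c)[:2]])
a=[cv2.imread(f"pics/{c}0.png") for c in ("scene","top")]
cv2.imwrite("pics/a.png",cv2.resize(np.vstack(a),(480,600)))
E
```

```text
{'t': 0.0, 'q': array([-1.44712364,  0.47778938,  0.02230609,  1.55644858, -0.01149507,
        1.1092669 , -0.0830975 ]), 'joint_vel': array([-0.00136023,  0.00078521,  0.00148224, -0.00107206,  0.00026588,
       -0.00094002, -0.00047935]), 'joint_torque': array([ 7.16026370e-04, -5.96442103e+01,  1.60884205e+00, -2.81196731e+01,
        1.24834399e-02,  9.22757172e-03,  1.16523410e-05]), 'eef_pos': array([0.15491572, 0.65641684, 0.24733342]), 'tool_rot': array([ 5.99963586e-04,  7.84106965e-01,  6.20625065e-01, -6.60457221e-04]), 'contact_force': array([ 0.03951903, -0.74985508, -0.39314558]), 'torque': array([-0.01323464,  0.00869206, -0.01706887]), 'gripper_width': 0.9980264419925453}
scene 452 314.2566244426611 197.80299111163657 [[0.617, 0.628, -0.474, 1.178], [0.787, -0.479, 0.389, -0.499], [0.018, -0.613, -0.79, 1.126], [0.0, 0.0, 0.0, 1.0]]
tongs [(array([150., 361.]), 0.61)]
holder [(array([174., 363.]), 0.58), (array([147., 366.]), 0.37)]
bin [(array([241., 261.]), 0.8)]
lamp_red []
lamp_green [(array([255., 244.]), 0.63)]
lamp_yellow [(array([241., 263.]), 0.34)]
tongs_handle1 [(array([156., 363.]), 0.73), (array([147., 374.]), 0.48)]
top 441 326.01785599444696 197.0020038822477 [[-0.026, -0.998, 0.065, 0.465], [-1.0, 0.025, -0.005, 0.0], [0.004, -0.065, -0.998, 1.471], [0.0, 0.0, 0.0, 1.0]]
tongs [(array([209., 244.]), 0.7)]
holder [(array([213., 256.]), 0.91)]
bin [(array([193., 368.]), 0.75)]
lamp_red [(array([194., 344.]), 0.44)]
lamp_green [(array([198., 397.]), 0.61)]
lamp_yellow [(array([196., 394.]), 0.74), (array([197., 369.]), 0.63)]
tongs_handle1 [(array([206., 245.]), 0.66), (array([208., 237.]), 0.58)]
wrist 299 319.9471272946203 197.66831160005955 [[0.229, 0.929, 0.291, 0.082], [0.973, -0.218, -0.069, 0.674], [-0.0, 0.299, -0.954, 0.373], [0.0, 0.0, 0.0, 1.0]]
tongs []
holder []
bin []
lamp_red []
lamp_green []
lamp_yellow []
tongs_handle1 []
```

View pics/top0.png

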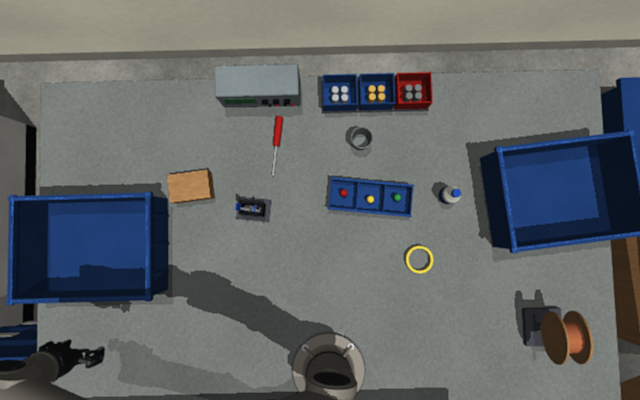

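View pics/scene0.png

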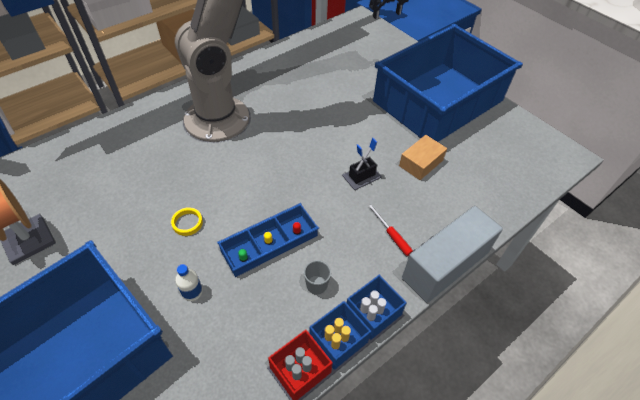

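The top picture shows the bin with red at about (193,344), yellow (199,370) and green (197,397). The holder with the tongs is near (208,251). I'll get world coordinates and an enlarged crop.

Run:
```python
from h import *
im=cv2.imread("pics/top0.png"); sc=cv2.imread("pics/scene0.png")
for n,c,r,co,z in [("red","top",193,344,.035),("red","scene",228,297,.035),("holder","top",208,251,.05),("bin","top",196,370,.046),("tongs","top",209,244,.1)]:
    print(n,c,at(c,r,co,z).round(3))
hsv=cv2.cvtColor(im,cv2.COLOR_BGR2HSV)
m=((hsv[...,0]<8)|(hsv[...,0]>172))&(hsv[...,1]>150); m[:170]=0;m[215:]=0;m[:,:320]=0;m[:,420:]=0
ys,xs=np.nonzero(m);print("redpx",len(ys),ys.mean(),xs.mean(),at("top",ys.mean(),xs.mean(),.03))
# bin outline
b=cv2.inRange(hsv,(100,120,30),(125,255,255)); b[:165]=0;b[225:]=0;b[:,:318]=0;b[:,425:]=0
n,l,s,_=cv2.connectedComponentsWithStats(b);i=1+s[1:,4].argmax()
cn,_=cv2.findContours((l==i).astype('uint8'),0,2);R=cv2.minAreaRect(np.vstack(cn));P=cv2.boxPoints(R)
W=np.array([at("top",p[1],p[0],.046) for p in P]);print(P.round(1).tolist(),W.round(3).tolist(),W.mean(0))
for j in range(2): d=W[j+1]-W[j];print(np.linalg.norm(d),np.degrees(np.arctan2(d[1],d[0])))
A=cv2.resize(im[180:235,220:290],(700,550),interpolation=3)
cv2.imwrite("pics/b.png",cv2.resize(np.vstack([A[:,:],cv2.resize(sc[130:190,335:395],(700,550),interpolation=3)]),(380,600)))
print(sc.shape)
```

```text
red top [ 0.569 -0.066  0.035]
red scene [ 0.581 -0.07   0.035]
holder top [0.527 0.235 0.05 ]
bin top [ 0.557 -0.15   0.046]
tongs top [0.523 0.248 0.1  ]
redpx 39 192.53846153846155 343.0769230769231 [ 0.57127583 -0.06361729  0.03      ]
[[327.6000061035156, 208.8000030517578], [330.70001220703125, 176.3000030517578], [413.1000061035156, 184.0], [410.1000061035156, 216.5]] [[0.519, -0.012, 0.046], [0.624, -0.024, 0.046], [0.592, -0.291, 0.046], [0.487, -0.277, 0.046]] [ 0.55551266 -0.15086613  0.046     ]
0.10598941211202545 -6.791914331066408
0.2685081039863283 -96.78347751655254
(400, 640, 3)
```

View pics/b.png

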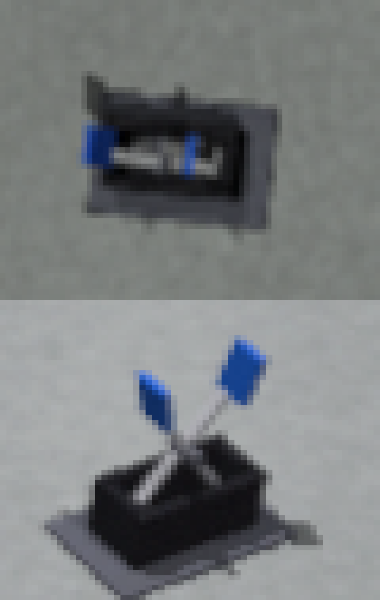

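>>> carry_out([
  [[-3,4.6,-0.5],-1],
  [[-6.5,9.2,-1],-2],
  [[-9.8,13.8,-2],-3],
  [[-13,18.4,-3],-4],
  [[-16.3,23,-4],-5],
  [[-19.5,27.5,-5],-6],
  [[-22.8,32.1,-5],-6.5],
  [[-26,36.7,-5],-6.5],
  [[-29.3,41.3,-5],-6.5],
  [[-32.5,45.9,-5],-6.5],
], hand=1)

```text
t: 2.45
eef_pos: [0.5282, 0.2337, 0.2986]
tool_rot: [-0.0, 0.748, 0.664, 0.0]
contact_force: [0.9, 0.1, 0.6]
gripper_width: 0.996
```

```bash
cat > view.py <<'E'
import sys
from h import *
n=sys.argv[1]
o=readout.get_obs();print(o["t"],o["eef_pos"].round(4),o["tool_rot"].round(4),o["gripper_width"],o["contact_force"].round(2))
k=K("wrist");save("wrist",n+".png")
np.save("pics/"+n+".npy",np.array([k[0],k[1],k[2]]+list(k[3].ravel())))
for q in sys.argv[2:]:
    print(q,[(np.round(r["centre"]),round(r["score"],2)) for r in models.spot_in(q,"wrist")[:2]])
E
python3 view.py w1 tongs holder tongs_handle1
```

```text
2.45 [0.5282 0.2337 0.2986] [-0.000e+00  7.477e-01  6.641e-01  4.000e-04] 0.9955227556159528 [0.93 0.06 0.63]
tongs [(array([174., 321.]), 0.79), (array([306., 122.]), 0.53)]
holder [(array([148., 322.]), 0.78), (array([174., 339.]), 0.74)]
tongs_handle1 [(array([177., 320.]), 0.67), (array([171., 339.]), 0.67)]
```

View pics/w1.png

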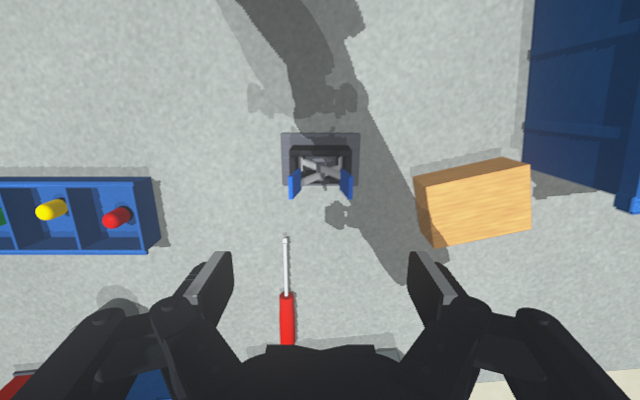

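The foot plate's edges lie parallel to the image axes, with its corners at about (133,281) and (185,359). The handles are blue at about (183,294) and (181,347). I'll measure these more finely.

Run:
```python
from h import *
v=np.load("pics/w1.npy");k=(v[0],v[1],v[2],v[3:].reshape(4,4))
im=cv2.imread("pics/w1.png");hsv=cv2.cvtColor(im,cv2.COLOR_BGR2HSV)
b=cv2.inRange(hsv,(100,120,40),(125,255,255)); b[:150]=0;b[210:]=0;b[:,:275]=0;b[:,365:]=0
n,l,s,_=cv2.connectedComponentsWithStats(b)
for i in range(1,n):
    if s[i,4]<30: continue
    ys,xs=np.nonzero(l==i);print(s[i],cv2.boxPoints(cv2.minAreaRect(np.c_[xs,ys].astype('float32'))).round(1).tolist())
for r,c in [(133,281),(133,359)]: print("foot",at("wrist",r,c,.004,k).round(4))
cv2.imwrite("pics/c.png",cv2.resize(im[122:208,265:375],(770,602)[:2],interpolation=2)[:600])
# predicted features for hypothesised pose
cx,cy,th=.527,.235,np.radians(-6.8)
ex=np.array([np.cos(th),np.sin(th)]);ey=np.array([-ex[1],ex[0]])
for nm,x,y,z in [("footBL",-.0375,-.055,.004),("footBR",-.0375,.055,.004),("handT-",-.011,-.0305,.16),("handT-",.011,-.0305,.16),("handT+",-.011,.0305,.16),("handT+",.011,.0305,.16),("rim",-.0215,-.039,.056),("rim",-.0215,.039,.056)]:
    p=np.r_[np.array([cx,cy])+x*ex+y*ey,z];print(nm,np.round(proj("wrist",p,k),1))
```

```text
[288 169  13  30 290] [[288.0, 169.0], [300.0, 169.0], [300.0, 198.0], [288.0, 198.0]]
[340 169  13  31 285] [[340.0, 169.0], [352.0, 169.0], [352.0, 199.0], [340.0, 199.0]]
foot [0.4852 0.1847 0.004 ]
foot [0.4977 0.2912 0.004 ]
footBL [131.6 280.9]
footBR [131.7 361. ]
handT- [176.9 287.6]
handT- [200.1 288.4]
handT+ [177.  355.2]
handT+ [200.2 354.3]
rim [148.7 289.2]
rim [148.8 352.9]
```

View pics/c.png

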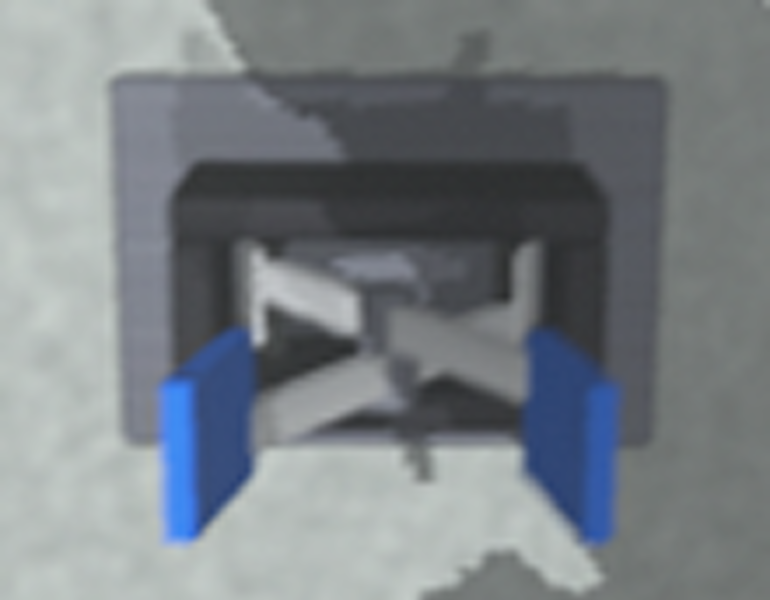

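>>> carry_out([
  [[0,-0.2,2],0],
  [[0,-0.2,6],0],
  [[0,-0.2,10],0],
  [[0,-0.2,13],0],
  [[0,-0.2,15],0],
  [[0,-0.2,15.6],0],
  [[0,-0.2,15.6],0],
  [[0,-0.2,15.6],0],
])

```text
t: 3.65
eef_pos: [0.5261, 0.2351, 0.1433]
tool_rot: [0.0, 0.748, 0.663, 0.001]
contact_force: [0.2, 0.2, 1.4]
gripper_width: 0.999
```

```bash
python3 view.py w2
```

```text
3.65 [0.5261 0.2351 0.1433] [1.000e-04 7.485e-01 6.632e-01 9.000e-04] 0.9989447542509675 [0.19 0.23 1.4 ]
```

View pics/w2.png

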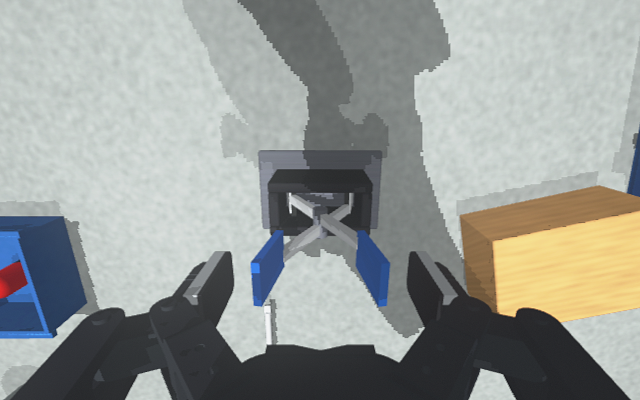

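Both handles sit between the pads. Their centre is at column 320.5 against 320 for the pads, and the rows agree. I'll close lightly.

>>> carry_out([
  [[0,0,0],0],
  [[0,0,0],0],
  [[0,0,0],0],
  [[0,0,0],0],
  [[0,0,0],0],
  [[0,0,0],0],
], hand=0.6, newtons=20)

```text
t: 4.45
eef_pos: [0.5297, 0.2368, 0.1476]
tool_rot: [0.001, 0.749, 0.663, 0.005]
contact_force: [-1.6, 0.5, 20.2]
gripper_width: 0.616
```

```bash
python3 view.py w3; python3 -c "
import cv2;im=cv2.imread('pics/w3.png');cv2.imwrite('pics/w3c.png',cv2.resize(im[130:380,180:460],(672,600)))"
```

```text
4.45 [0.5297 0.2368 0.1476] [0.0008 0.7487 0.6629 0.0055] 0.6164523971520599 [-1.6   0.49 20.16]
```

View pics/w3c.png

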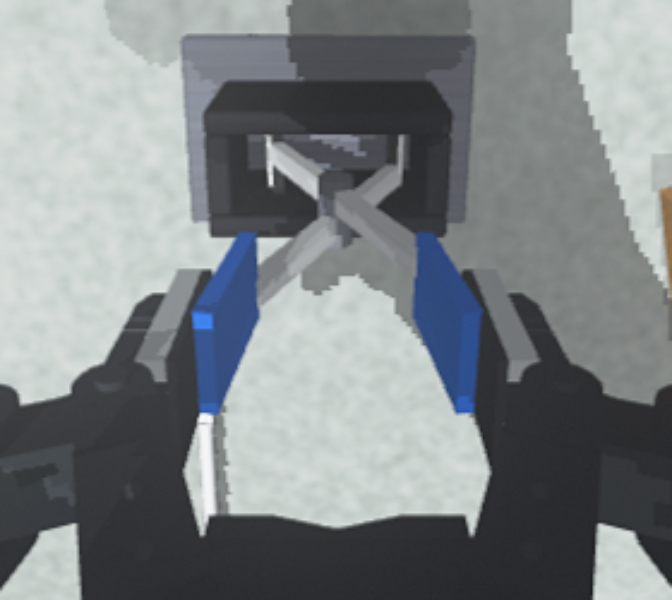

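>>> carry_out([
  [[0,0,-0.5],0],
  [[0,0,-1],0],
  [[0,0,-1.5],0],
  [[0,0,-2],0],
  [[0,0,-2],0],
])

```text
t: 5.12
eef_pos: [0.5296, 0.2367, 0.1678]
tool_rot: [0.001, 0.749, 0.663, 0.006]
contact_force: [-0.4, 0.4, -1.4]
gripper_width: 0.602
```

```bash
python3 view.py w4; python3 -c "
import cv2;im=cv2.imread('pics/w4.png');cv2.imwrite('pics/w4c.png',cv2.resize(im[130:380,180:460],(672,600)))"
```

```text
5.125 [0.5296 0.2367 0.1678] [0.0008 0.7486 0.6629 0.0056] 0.6023937401558774 [-0.37  0.35 -1.42]
```

View pics/w4c.png

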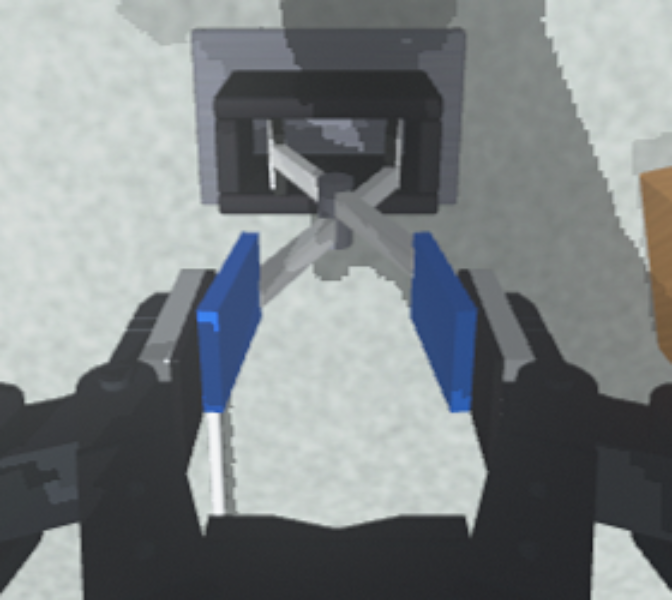

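The tongs came along: the load reads 1.4 N, about 130 g, and the handles have not moved in the fingers. I'll lift the rest of the way.

>>> carry_out([
  [[0,0,-1],0],
  [[0,0,-2],0],
  [[0,0,-3],0],
  [[0,0,-4],0],
  [[0,0,-5],0],
  [[0,0,-6],0],
  [[0,0,-6.5],0],
  [[0,0,-6.5],0],
  [[0,0,-6.5],0],
  [[0,0,-6.5],0],
])

```text
t: 6.42
eef_pos: [0.5286, 0.2361, 0.2321]
tool_rot: [0.001, 0.749, 0.663, 0.005]
contact_force: [-0.5, -0.2, -1.6]
gripper_width: 0.602
```

>>> carry_out([
  [[-1,0.3,0],0],
  [[-3,0.9,0],0],
  [[-6,1.8,0],0],
  [[-9.5,2.9,0],0],
  [[-13,3.9,0],0],
  [[-16.5,5,0],0],
  [[-19.5,5.9,0],0],
  [[-22,6.6,0],0],
  [[-23,6.9,0],0],
  [[-23,6.9,0],0],
])

```text
t: 7.68
eef_pos: [0.5692, -0.0016, 0.2311]
tool_rot: [0.001, 0.749, 0.662, 0.005]
contact_force: [-0.0, 0.1, -1.5]
gripper_width: 0.601
```

```bash
python3 view.py w5 lamp_red lamp_yellow tongs; python3 -c "
import cv2;im=cv2.imread('pics/w5.png');cv2.imwrite('pics/w5c.png',cv2.resize(im[60:360,60:460],(800,600)))"
```

```text
7.675 [ 0.5692 -0.0016  0.2311] [7.000e-04 7.493e-01 6.622e-01 5.000e-03] 0.6007275343387789 [-0.05  0.13 -1.47]
lamp_red [(array([179., 262.]), 0.75)]
lamp_yellow [(array([171., 186.]), 0.63)]
tongs [(array([236., 313.]), 0.89), (array([177., 266.]), 0.73)]
```

View pics/w5c.png

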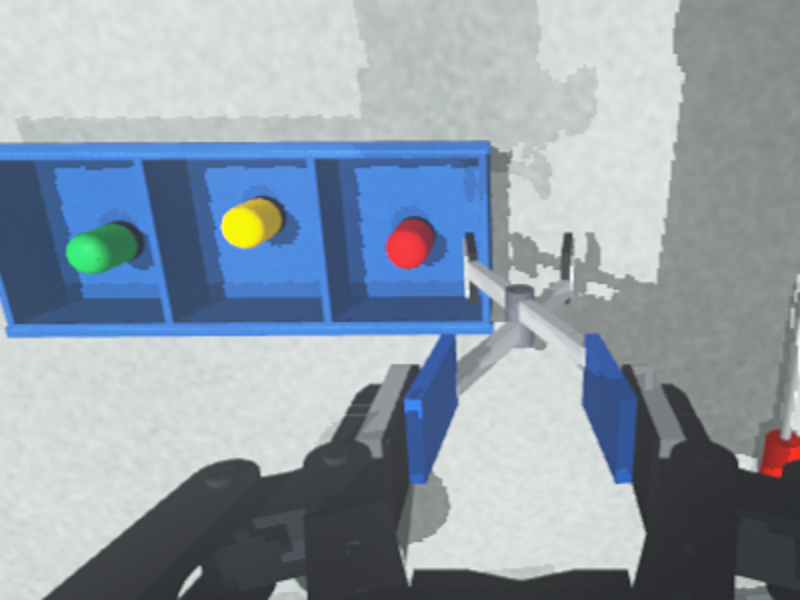

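The red lamp is in the near compartment at about (181,265). The open jaws hang at columns 295 and 343 and the pivot is at (218,319.5). I'll fit the lamp and the tongs numerically.

```bash
cat > fit.py <<'E'
import sys
from h import *
from scipy.optimize import least_squares
n=sys.argv[1]
v=np.load(f"pics/{n}.npy");k=(v[0],v[1],v[2],v[3:].reshape(4,4))
im=cv2.imread(f"pics/{n}.png");hsv=cv2.cvtColor(im,cv2.COLOR_BGR2HSV)
m=(((hsv[...,0]<8)|(hsv[...,0]>172))&(hsv[...,1]>140)&(hsv[...,2]>60)).astype('uint8');m[:,400:]=0;m[250:]=0
nn,l,s,_=cv2.connectedComponentsWithStats(m);i=1+s[1:,4].argmax();ys,xs=np.nonzero(l==i);print("blob",s[i],ys.mean(),xs.mean())
a=np.linspace(0,2*np.pi,40)
def model(x,y,zb=.010):
    P=[(x+r*np.cos(t),y+r*np.sin(t),z) for z,r in [(zb,.012),(.034,.012),(.038,.0105),(.041,.006),(.042,.001)] for t in a]
    return cv2.convexHull(np.array([proj("wrist",p,k)[::-1] for p in P],'float32'))
def f(p):
    h=model(*p);M=cv2.moments(h);return [M['m10']/M['m00']-xs.mean(),M['m01']/M['m00']-ys.mean()]
r=least_squares(f,[.571,-.064],diff_step=1e-3);h=model(*r.x)[:,0]
print("lamp",r.x.round(4),"area",cv2.contourArea(h),"bbox model",h.min(0),h.max(0),"img",xs.min(),ys.min(),xs.max(),ys.max())
E
python3 fit.py w5
python3 - <<'E'
from h import *
v=np.load("pics/w5.npy");k=(v[0],v[1],v[2],v[3:].reshape(4,4))
p=at("wrist",218,319.5,.1635,k);print("pivot",p.round(4))
th=np.radians(83.06-90);ex=np.array([np.cos(th),np.sin(th)]);ey=np.array([-ex[1],ex[0]])
# rough model of arms: j=.125 closed -> each arm 10deg-3.6deg off parallel; jaw plates predicted pixels, inner half gaps
for s in (-1,1):
  for x in (-.011,.011):
    for z,h in((-.040,.021),(-.074,.025)):
      q=np.r_[p[:2]+x*ex+s*h*ey,p[2]+z];print(s,x,z,np.round(proj("wrist",q,k),1), "crop",[round(2*(c-60)) for c in proj("wrist",q,k)])
for s in(-1,1):
  for x in(-.011,.011):
    q=np.r_[p[:2]+x*ex+s*.0255*ey,p[2]+.08];print("handle top",s,x,[round(2*(c-60)) for c in proj("wrist",q,k)])
E
```

```text
blob [253 170  23  24 419] 181.6563245823389 264.3675417661098
lamp [ 0.5726 -0.0649] area 468.9271944530774 bbox model [251.9987  168.82965] [276.5215  194.38565] img 253 170 275 193
pivot [ 0.5693 -0.0018  0.1635]
-1 -0.011 -0.04 [186.9 293.1] crop [254, 466]
-1 -0.011 -0.074 [176.8 291.7] crop [234, 463]
-1 0.011 -0.04 [212.5 293.9] crop [305, 468]
-1 0.011 -0.074 [199.7 292.4] crop [279, 465]
1 -0.011 -0.04 [186.7 345.4] crop [253, 571]
1 -0.011 -0.074 [176.6 346.5] crop [233, 573]
1 0.011 -0.04 [212.4 344.7] crop [305, 569]
1 0.011 -0.074 [199.5 345.9] crop [279, 572]
handle top -1 -0.011 [408, 400]
handle top -1 0.011 [496, 406]
handle top 1 -0.011 [407, 641]
handle top 1 0.011 [495, 635]
```

>>> carry_out([
  [[-1,0.3,0],0],
  [[-3,0.7,0],0],
  [[-5,1,0],0],
  [[-6.2,1.1,0],0],
  [[-6.2,1.1,0],0],
  [[-6.2,1.1,0],0],
])

```text
t: 8.62
eef_pos: [0.5728, -0.061, 0.2306]
tool_rot: [0.0, 0.748, 0.664, 0.005]
contact_force: [0.1, 0.2, -2.8]
gripper_width: 0.602
```

```bash
python3 view.py w6;python3 fit.py w6; python3 -c "
import cv2;im=cv2.imread('pics/w6.png');cv2.imwrite('pics/w6c.png',cv2.resize(im[130:330,220:420],(600,600)))"
```

```text
8.625 [ 0.5728 -0.061   0.2306] [2.000e-04 7.476e-01 6.641e-01 5.300e-03] 0.6018128095092934 [ 0.06  0.2  -2.79]
blob [305 161  21  24 398] 172.44472361809045 315.2638190954774
lamp [ 0.5725 -0.065 ] area 443.2562528862618 bbox model [304.29688 159.62422] [326.12433 185.01425] img 305 161 325 184
```

View pics/w6c.png

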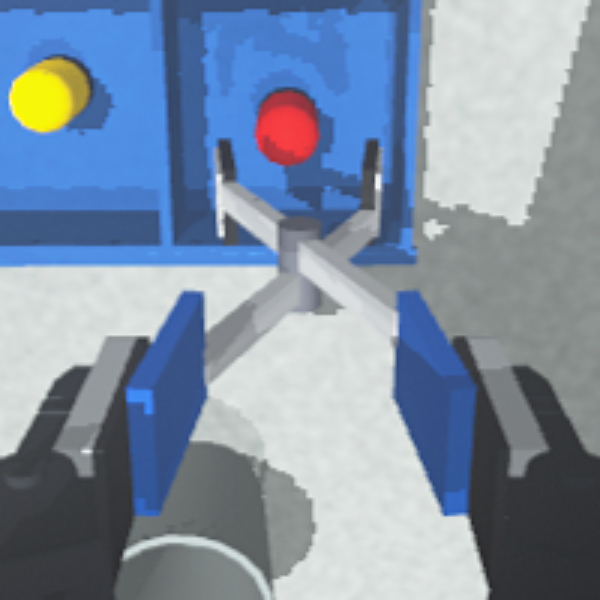

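The lamp fit repeats at (.5725,-.065). The lamp sits at column 315 with the jaws straddling it, about 4 mm to their -y side. I'll correct that and go down.

>>> carry_out([
  [[-0.4,0,0],0],
  [[-0.4,0,1],0],
  [[-0.4,0,2],0],
  [[-0.4,0,3],0],
  [[-0.4,0,4],0],
  [[-0.4,0,5],0],
  [[-0.4,0,6],0],
  [[-0.4,0,6.5],0],
  [[-0.4,0,6.9],0],
  [[-0.4,0,6.9],0],
])

```text
t: 9.93
eef_pos: [0.5729, -0.0644, 0.1614]
tool_rot: [0.0, 0.747, 0.664, 0.005]
contact_force: [-0.5, 0.4, -1.6]
gripper_width: 0.6
```

```bash
python3 view.py w7 lamp_red; python3 -c "
import cv2;im=cv2.imread('pics/w7.png');cv2.imwrite('pics/w7c.png',cv2.resize(im[130:330,220:420],(600,600)))"
```

```text
9.925 [ 0.5729 -0.0644  0.1614] [1.000e-04 7.475e-01 6.643e-01 5.200e-03] 0.6004752764745872 [-0.54  0.4  -1.64]
lamp_red [(array([184., 320.]), 0.58)]
```

View pics/w7c.png

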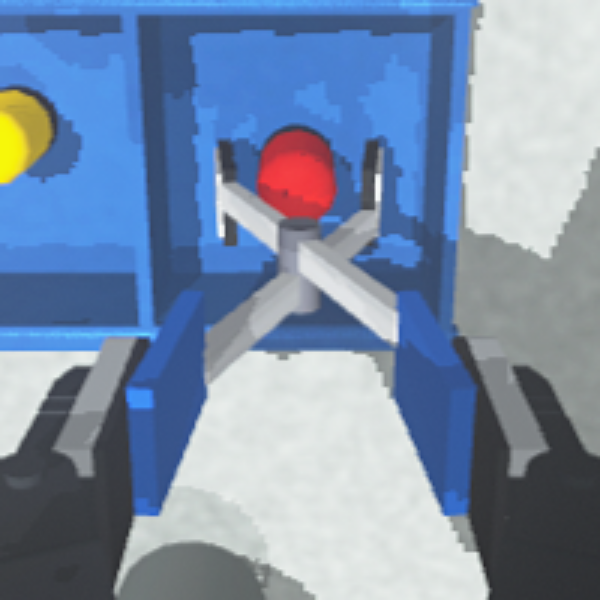

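The lamp is centred between the jaws: column 296 in the crop against a jaw centre of 299, and its rows are inside the plates. Squeezing now.

>>> carry_out([
  [[0,0,0],0],
  [[0,0,0],0],
  [[0,0,0],0],
  [[0,0,0],0],
  [[0,0,0],0],
  [[0,0,0],0],
  [[0,0,0],0],
  [[0,0,0],0],
], hand=0.2, newtons=28)

```text
t: 11.02
eef_pos: [0.5736, -0.0645, 0.1623]
tool_rot: [0.001, 0.748, 0.664, 0.006]
contact_force: [-0.1, -0.3, 5.0]
gripper_width: 0.381
```

```bash
python3 view.py w8 lamp_red; python3 -c "
import cv2;im=cv2.imread('pics/w8.png');cv2.imwrite('pics/w8c.png',cv2.resize(im[130:330,220:420],(600,600)))"
```

```text
11.025 [ 0.5736 -0.0645  0.1623] [7.000e-04 7.475e-01 6.642e-01 5.800e-03] 0.38094132741992565 [-0.11 -0.3   5.01]
lamp_red [(array([179., 322.]), 0.78)]
```

View pics/w8c.png

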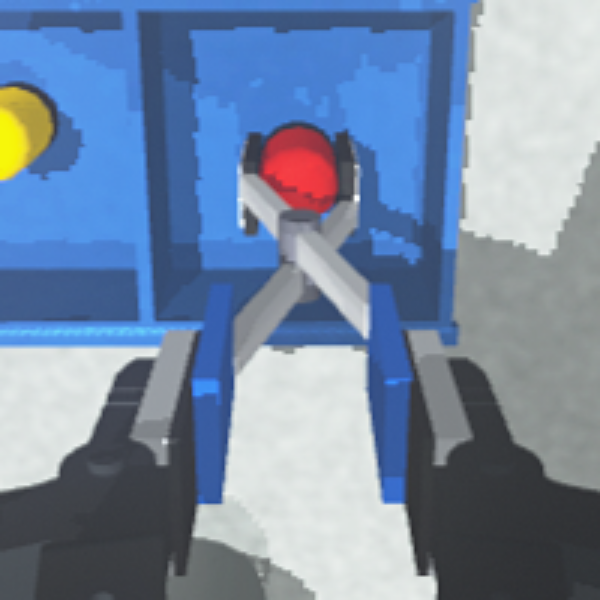

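The jaws are closed on the lamp sides, with the opening at 32 mm. I'll lift gently.

>>> carry_out([
  [[0,0,-0.4],0],
  [[0,0,-1],0],
  [[0,0,-2],0],
  [[0,0,-3],0],
  [[0,0,-4.5],0],
  [[0,0,-6],0],
  [[0,0,-7],0],
  [[0,0,-7.5],0],
  [[0,0,-7.5],0],
])

```text
t: 12.25
eef_pos: [0.5729, -0.065, 0.2375]
tool_rot: [0.001, 0.748, 0.664, 0.006]
contact_force: [-1.2, 0.4, -2.4]
gripper_width: 0.378
```

```bash
python3 view.py w9 lamp_red
```

```text
12.25 [ 0.5729 -0.065   0.2375] [0.0008 0.7475 0.6642 0.006 ] 0.3783215770275764 [-1.16  0.37 -2.37]
lamp_red [(array([182., 321.]), 0.67)]
```

>>> carry_out([
  [[0,0,-1],0],
  [[0,0,-2.5],0],
  [[0,0,-4],0],
  [[0,0,-5.5],0],
  [[0,0,-6.5],0],
  [[0,0,-7],0],
  [[0,0,-7],0],
  [[0,0,-7],0],
  [[0,0,-7],0],
  [[0,0,-7],0],
])

```text
t: 13.6
eef_pos: [0.5718, -0.0655, 0.3066]
tool_rot: [0.0, 0.748, 0.664, 0.005]
contact_force: [0.0, -0.8, -1.1]
gripper_width: 0.383
```

```bash
cat > lh.py <<'E'
from h import *
c="scene"
for n in ("w8","w10"):
    im=cv2.imread(f"pics/{n}.png");h=cv2.cvtColor(im,cv2.COLOR_BGR2HSV)
    m=(((h[...,0]<8)|(h[...,0]>172))&(h[...,1]>140)&(h[...,2]>60));m[:,360:]=0;m[:,:280]=0;m[230:]=0
    ys,xs=np.nonzero(m);print(n,len(ys),ys.mean(),xs.mean(),xs.min(),xs.max(),ys.min(),ys.max())
im=save("scene","s10.png");print([(np.round(r["centre"],1),round(r["score"],2)) for r in models.spot_in("lamp_red","scene")[:3]])
h=cv2.cvtColor(im,cv2.COLOR_RGB2HSV);m=(((h[...,0]<8)|(h[...,0]>172))&(h[...,1]>140)&(h[...,2]>50)).astype('uint8')
n,l,s,ce=cv2.connectedComponentsWithStats(m);print([(s[i].tolist(),ce[i].round(1).tolist()) for i in range(1,n) if s[i,4]>15])
for z in(.02,.12,.14,.16,.18): print(z,np.round(proj(c,(.5725,-.065,z)),1))
print(readout.get_obs()["joint_vel"].round(3))
E
python3 view.py w10 lamp_red; python3 lh.py
```

```text
13.6 [ 0.5718 -0.0655  0.3066] [3.000e-04 7.475e-01 6.642e-01 5.300e-03] 0.3831545732813339 [ 0.02 -0.76 -1.05]
lamp_red [(array([183., 317.]), 0.86), (array([153., 252.]), 0.57)]
w8 533 185.90994371482176 319.8217636022514 307 332 173 200
w10 519 186.14836223506742 319.9576107899807 307 332 173 200
[(array([197.2, 292.1]), 0.63)]
[([312, 0, 3, 25, 75], [313.0, 12.0]), ([327, 0, 18, 19, 269], [335.1, 7.6]), ([292, 191, 9, 13, 81], [296.1, 196.5]), ([387, 227, 25, 29, 269], [399.1, 240.7]), ([269, 330, 63, 70, 2054], [300.6, 365.2]), ([295, 359, 7, 8, 17], [297.5, 362.6])]
0.02 [228.1 296.8]
0.12 [207.9 296.3]
0.14 [203.5 296.2]
0.16 [199.  296.1]
0.18 [194.4 296. ]
[-0.003 -0.001  0.001 -0.001 -0.001  0.001 -0.   ]
```

The lamp has not shifted in the jaws: its wrist-view blob is the same before and after the lift. The scene camera puts its middle near z ≈ 0.17 m, and the arm is still. Handing in.

```bash
python3 -c "
from station import bot,readout
print(bot.hand_in()); o=readout.get_obs(); print(o['t'],o['eef_pos'],o['gripper_width'])"
```

```text
the job is handed in; nothing more can be done
None
the job is handed in; nothing more can be done
```

I drew the tongs out of the holder, closed them on the red lamp in the bin, lifted it about 14 cm and handed in at t ≈ 13.7 s, still squeezing at 28 N. No verdict was reported.

**Last checks:**
- **Grip:** the fingers were about 32 mm apart, and the lamp's position in the wrist picture was the same before and after the lift, so it did not slip.
- **Height:** the scene camera put the lamp's middle near z ≈ 0.17 m, so its underside is at about 0.145–0.15 m.
- **Stillness:** joint speeds were at most 0.003 rad/s.

**What disagreed:**
- **Load reading:** the final wrist load was only about 1.1 N down, against roughly 1.6 N expected for tongs and lamp. It read 2.4 N during the lift, so the reading is noisy.
- **Holder contact:** closing on the handles pressed the tongs into their holder with about 20 N for a moment and pushed the TCP up about 4 mm and about 4 mm forward. That load went away as the tongs were lifted.
- **Not measured:** I did not check the final positions of the other lamps and loose objects. The path kept clear of them, and I saw no contact in the pictures I viewed.

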